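# Unlock the sample mixer's guard and load two jars

## Robot

A 7-joint arm with a two-finger parallel gripper is mounted at the origin on the work surface. World frame = base frame: x ahead of the robot, y to its left, z up, the work surface at z = 0. Lengths are in mm, angles in rad, forces in N, time in s.
With the tool pointing down it reaches from about 425 to 1025 mm from the base axis. Payload 9.4 kg.
Tool frame: the origin (TCP) lies at the very end of the fingers, on their centre line; the grasp point (between the pads) lies 19 mm behind it; z points along the fingers, y is the direction in which the jaws open and shut (so a half turn about z gives the same grasp; the last joint's range is limited). The gripper opens to 85 mm and grips with 20 to 120 N. Pads are 22 mm wide; open, the fingers measure 114 mm over their backs; the gripper's body (76 mm by 85 mm) begins 54 mm behind the grasp point. The pads swing forward as they close: fully open they stand 13 mm farther back than shut.
Start: joints at [-1.25, 0.599, -0.003, 1.599, 0.002, 0.943, -0.08], TCP at [280.862, 668.386, 231.275] pointing down, gripper open.
Joint ranges: [-2.57, 2.57], [-0.35, 1.97], [-1.29, 1.29], [0.11, 2.56], [-1.05, 4.19], [0.11, 1.86], [-2.63, 2.63]. Speed limits (rad/s): [2.22, 2.22, 3.01, 3.01, 3.14, 3.14, 3.14].

## Interface

Orientations are given as a rotation vector (axis times angle).
In Python, from plant import bot gives the robot as it stands.
- The arm moves only by the tool apply_moves, never from a script. Its argument "steps" is a list of rows, each an object with "slide": the shift along the tool's x, y, z in m, a list of three; "angular": the turn, a rotation vector about the tool's x, y, z in degrees, a list of three; "grip": the closure in counts, from 0 (fully open) to 255 (shut). In form: [{"slide": [x, y, z], "angular": [rx, ry, rz], "grip": grip}, ...]. A call has 1 to 12 rows; each row shifts and turns the commanded pose from where the row before left it, along the tool's axes as they then stand; what a row does not reach is not made up. A row lasts 1/12 s, in which the tool goes at most 41.7 mm and 7.16 degrees, less where a joint would pass 70% of its speed; a pose out of reach is approached as far as the arm can. A call is refused whole if a number of a shift passes 0.0417 or a number of a turn 7.16, either way. A call with a gripper value outside its range is refused whole. The fingers move at their own pace and stop on an object; "grip_force" is the grip in N (left out, the last holds). Time passes only in rows, so rows that do not move let the fingers close. It gives the time, the measured TCP pose, the force and the opening at its end, in the units of the state.
- bot.observe(): the state, without advancing time (a new reading comes with each control period).
- bot.camera(name): name is "scene" or "top" or "wrist"; returns (picture, depth): 400x640x3 uint8, red, green, blue; 400x640 float32, mm along the optical axis (not along the pixel's ray), 0 where there is no reading.
- bot.camera_info(name): a dict with "intrinsics" (3x3 intrinsics, pixels), "k1" (the pictures are not rectified: a ray, as slopes to the right and down, at radius r is drawn at 1 + k1 r^2 times it, then the intrinsics apply), "cam_to_world" (4x4, takes a point from camera to world coordinates); the wrist camera has in their place "tool_from_camera" (4x4, takes a point from camera to tool coordinates, whose origin is the TCP and whose axes are the flange's). Camera axes: x right, y down, z forward; pixel columns grow to the right and rows downward; lengths in mm; the calibration is good to about 2 mm. A picture is of the moment at which its call begins: read the wrist's pose just before it. camera_info takes no time and is no camera call.
- bot.finish_job(): hands the job in, once; it reports no verdict.
The state is a dict: "time_s": time; "joint_pos": joint angles; "joint_vel": joint speeds; "joint_efforts": joint torques, N m; "tcp_pos": TCP position; "orientation": TCP orientation; "contact_force": force on the tool from outside, world axes, zero at the start; "torque": the same for the moment, N m; "grip_width": finger opening in mm.
Only numpy, scipy, OpenCV 4.12 (cv2) and the standard library are available. Lean on these libraries where they do the work, as an engineer would, in place of code of your own. Each camera call takes 0.05 s, during which the arm holds its last target.

## Task

Load the sample mixer: draw the red bolt on its clear guard fully back, slide the guard fully open by its black handle, and stand the two tall white-capped jars from the blue board upright in the two free cells of the yellow crate, one per cell. Keep the tall jars upright and set them down gently rather than dropping them, and leave the short jars that are already loaded standing in their cells.

Things in the scene. Friction and masses are not known exactly. Their poses are not given: they have to be found in the camera images.
- mixer: Bench-top sample mixer, fixed, steel base 250 (x) by 430 (y) mm. Origin on the table under the centre of its clear-walled chamber; own +y is the guard's opening direction, towards the blue drive housing (y 110 to 305 mm). Chamber inside: x -111 to 111, y -114 to 110 mm; walls and rails up to z 125 mm; the guard plate's top is at z 132 mm.
- crate (a point): Centre of the floor of the fixed yellow crate in the chamber (mixer x 0, y -5, z 32 mm); axes as the mixer's. 2 by 2 open cells, centres at x +-39, y +-39 mm from here, each 74 mm square inside; walls 4 mm thick, their tops 38 mm above the floor.
- guard (a joint): Clear guard plate, 224 (x) by 206 (y) mm, 6 mm thick, on the rails over the crate. 0 = shut, 0.21 m = fully open, slid along the mixer's +y until it lies over the drive housing and uncovers the crate. About 3 N of friction, stays where left. Cannot slide over 4 mm while the bolt is in its keeper.
- guard_handle (a point): Middle of the guard's black bar handle: round bar 12 mm thick, 100 mm long along the mixer's x, centre line 33 mm above the guard plate's top, free underneath between end posts; at mixer x 15, y -55, z 165 mm when shut, and it moves with the guard. Pinch it from above across the mixer's y.
- bolt (a joint): Red-knobbed slide bolt, riding on the guard. 0 = fully home with its tip between the two cheeks of the keeper fixed on the mixer's -x rail; starts at 0 to 6 mm, still locked. It is drawn along the mixer's +x (inwards over the guard), 0.035 m = fully back; the tip leaves the keeper at about 0.017 m. About 3 N of friction, stays where left.
- bolt_knob (a point): Grip point on the axis of the bolt's red knob: upright round post 14 mm in diameter, its top 18 mm above this point, 34.5 mm below this point is the guard plate. The bolt's 10 mm rod runs along the mixer's x below it, centre 25 mm under this point. At mixer x -70, y 50, z 167 mm when home and the guard is shut; it moves with bolt and guard.
- free1_pad (a point): Centre of the green disc (60 mm across, flat, under 1 mm) on the floor of one free cell of the crate, at floor height; axes as the mixer's.
- free2_pad (a point): The same in the other free cell. Which two of the four cells are free varies.
- jar1_c (a point): Centre, half-way up, of a tall jar to be loaded: green glass body 50 mm in diameter and 60 mm high, on it a white cap 51 mm in diameter and 25 mm high; 85 mm high in all, about 0.2 kg. Stands on the 12 mm thick blue board. Grip it near the top (about 30 mm above this point), so that the fingers stay above the crate's walls.
- jar2_c (a point): The other tall jar, the same as the first.
- short1_c (a point): Centre, half-way up, of a short jar already in a cell: amber body 54 mm in diameter, black cap, 50 mm high. Leave it in its cell.
- short2_c (a point): The other short jar, the same, in another cell.
Things that resemble listed ones, but are neither listed nor needed, are in the scene too. What is shaped like the part that bears jar1_c but purple is not meant.

How it is judged (in metres and radians):
On the way, in this order (a step that is already met when the one before it is completed fails the run):
1. the bolt is drawn back (at least 28 of its 35 mm) (value of joint bolt above 0.028 m), for 0.05 s.
2. the guard is slid open (at least 190 of its 210 mm) (value of joint guard above 0.19 m), for 0.1 s.
At the end, for the whole second after the job is handed in: The guard stands open (at least 190 of 210 mm) with its bolt still drawn (at least 20 mm); the two tall jars stand at rest and released, upright within 8 degrees, on the floor of the two free cells, one in each, within 20 mm of the green disc's centre; the short jars stand upright in their cells (value of joint guard above 0.19 m and value of joint bolt above 0.02 m and (((horizontal distance between jar1_c and free1_pad below 0.02 m and z of jar1_c in the frame of free1_pad between 0.036 and 0.048 m) and (horizontal distance between jar2_c and free2_pad below 0.02 m and z of jar2_c in the frame of free2_pad between 0.036 and 0.048 m)) or ((horizontal distance between jar1_c and free2_pad below 0.02 m and z of jar1_c in the frame of free2_pad between 0.036 and 0.048 m) and (horizontal distance between jar2_c and free1_pad below 0.02 m and z of jar2_c in the frame of free1_pad between 0.036 and 0.048 m))) and angle between each of jar1_c, jar2_c, short1_c, short2_c's own z axis and vertical below 0.15 rad and contact force between the fingers and jar1 below 0.1 N and linear speed of each of jar1, jar2 below 0.02 m/s and contact force between the fingers and jar2 below 0.1 N); the robot touches nothing.
It fails at once if a tall jar is tipped over (more than 35 degrees from upright) (angle between any of jar1_c, jar2_c's own z axis and vertical above 0.61 rad).
It fails at once if a tall jar is dropped (let go and falling faster than 0.6 m/s, about 18 mm of fall) ((linear speed of jar1 above 0.6 m/s and contact force between the fingers and jar1 below 0.1 N) or (linear speed of jar2 above 0.6 m/s and contact force between the fingers and jar2 below 0.1 N)).
It fails at once if a short jar already in the crate is taken out of its cell or tipped ((distance of short1_c from where it was at the start of the episode above 0.04 m or angle between short1_c's own z axis and vertical above 0.5 rad) or (distance of short2_c from where it was at the start of the episode above 0.04 m or angle between short2_c's own z axis and vertical above 0.5 rad)).
It also fails if it takes over 67 s, if anything falls off the work surface, if the arm or the gripper's body presses on something with over 40 N, if the wrist force passes 120 N, or if a joint passes its speed limit or range.

## Working session

There is one attempt and no reset: what is moved stays moved. The work goes in short steps, Python scripts to look and compute and a tool call to move; the robot and the scene stay as the last step left them, time stands still between calls to the robot, and variables do not carry over. Pictures are saved under pics/ and viewed, and the job is handed in when it is done.

Besides the shell and the picture viewer there is one more tool, called in YAML: its name, and indented under it one key for each argument. apply_moves: Moves the arm, as the interface text tells. Its arguments: {"type":"object","properties":{"steps":{"type":"array","items":{"type":"object","properties":{"slide":{"type":"array","items":{"type":"number"}},"angular":{"type":"array","items":{"type":"number"}},"grip":{"type":"number"}}}},"grip_force":{"type":"number"}},"required":["steps"]}

```bash
ls; mkdir -p pics; python3 - <<'E'
from plant import bot
import cv2,numpy as np
np.set_printoptions(precision=4,suppress=True)
print(bot.observe())
for n in ["scene","top","wrist"]:
    p,d=bot.camera(n); cv2.imwrite(f"pics/{n}0.png",p[:,:,::-1]); np.save(f"pics/{n}0.npy",d)
    i=bot.camera_info(n); print(n,i)
E
```

```text
pics
{'time_s': 0.0, 'joint_pos': array([-1.2497,  0.6001, -0.0026,  1.6001,  0.0018,  0.9429, -0.0798]), 'joint_vel': array([ 0.0012, -0.0001, -0.0003, -0.001 ,  0.0001, -0.0003, -0.001 ]), 'joint_efforts': array([ -0.0014, -77.6449,   1.5643, -25.8018,   0.0123,   0.0088,
         0.    ]), 'tcp_pos': array([280.6722, 667.9753, 230.4224]), 'orientation': array([-0.6206, -3.0795,  0.0023]), 'contact_force': array([ 0.5507, -0.1811, -0.2381]), 'torque': array([-0.0071, -0.0133,  0.0189]), 'grip_width': 85.25619182407806}
scene {'intrinsics': array([[391.1251,   0.    , 318.6738],
       [  0.    , 391.1251, 200.1461],
       [  0.    ,   0.    ,   1.    ]]), 'k1': -0.08424088181858677, 'cam_to_world': array([[   0.9284,    0.3071,   -0.209 ,  818.5002],
       [   0.3713,   -0.7861,    0.4942, -480.0933],
       [  -0.0125,   -0.5364,   -0.8439,  995.2007],
       [   0.    ,    0.    ,    0.    ,    1.    ]])}
top {'intrinsics': array([[470.0379,   0.    , 323.5009],
       [  0.    , 470.0379, 193.7763],
       [  0.    ,   0.    ,   1.    ]]), 'k1': -0.047035254572311024, 'cam_to_world': array([[   0.    ,   -0.9978,    0.0662,  534.2465],
       [  -0.9997,   -0.0017,   -0.0251,   53.832 ],
       [   0.0252,   -0.0662,   -0.9975, 1309.4839],
       [   0.    ,    0.    ,    0.    ,    1.    ]])}
wrist {'intrinsics': array([[355.3804,   0.    , 318.2754],
       [  0.    , 355.3804, 204.6599],
       [  0.    ,   0.    ,   1.    ]]), 'k1': -0.03508850935634485, 'tool_from_camera': array([[   0.0002,   -0.9549,   -0.2969,   75.787 ],
       [   1.    ,    0.    ,    0.0005,    0.4648],
       [  -0.0005,   -0.2969,    0.9549, -142.5698],
       [   0.    ,    0.    ,    0.    ,    1.    ]])}
```

View pics/scene0.png

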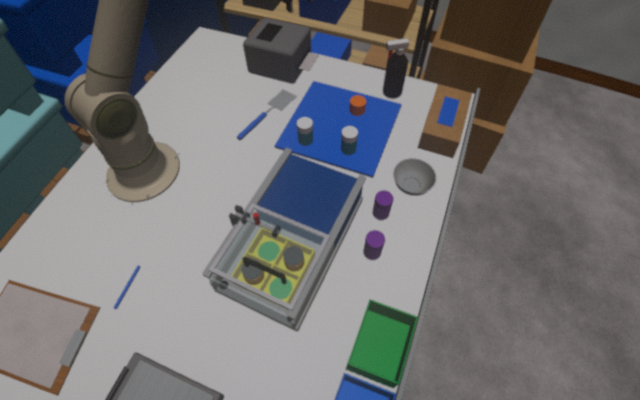

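View pics/top0.png

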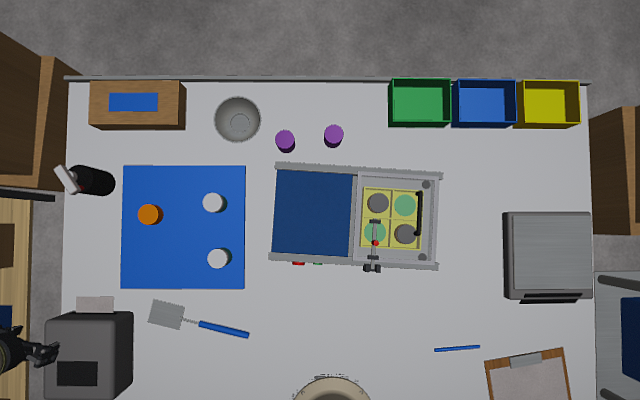

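View pics/wrist0.png

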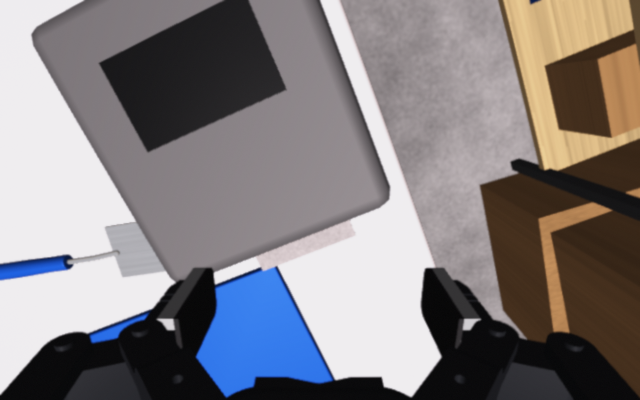

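Candidates (top view):
- Tall jars: white caps at (213,203) and (217,258), chosen. Not meant: purple at (285,140) and (333,135), orange at (149,214).
- Bolt knob: red at (376,243), chosen. Not meant: the red button at (298,263).
- Handle: black bar at (419,213), chosen. The other dark part is the keeper and bolt at (372,265).

Next is a close crop to check these.

```bash
cat > h.py <<'E'
import numpy as np,cv2
from scipy.spatial.transform import Rotation as R
from plant import bot
np.set_printoptions(precision=2,suppress=True)
def dist(i): return np.array([i["k1"],0,0,0,0.])
def norm(i,uv):
    return cv2.undistortPoints(np.array(uv,float).reshape(-1,1,2),i["intrinsics"],dist(i)).reshape(-1,2)
def camT(n,st=None):
    i=bot.camera_info(n)
    if n!="wrist": return i,i["cam_to_world"]
    T=np.eye(4);T[:3,:3]=R.from_rotvec(st["orientation"]).as_matrix();T[:3,3]=st["tcp_pos"]
    return i,T@i["tool_from_camera"]
def ray(n,uv,st=None):
    i,T=camT(n,st); x=norm(i,uv); d=np.c_[x,np.ones(len(x))]@T[:3,:3].T
    return T[:3,3],d
def atz(n,uv,z,st=None):
    o,d=ray(n,uv,st); return o+d*((z-o[2])/d[:,2:3])
def dep(n,uv,D,st=None):
    o,d=ray(n,uv,st); z=np.array([D[int(round(v)),int(round(u))] for u,v in uv]); return o+d*z[:,None]
def proj(n,P,st=None):
    i,T=camT(n,st); Ti=np.linalg.inv(T)
    return cv2.projectPoints(np.array(P,float).reshape(-1,1,3),cv2.Rodrigues(Ti[:3,:3])[0],Ti[:3,3],i["intrinsics"],dist(i))[0].reshape(-1,2)
def tri(obs):
    A=np.zeros((3,3));b=np.zeros(3);L=[]
    for n,uv,st in obs:
        o,d=ray(n,[uv],st);d=d[0]/np.linalg.norm(d);M=np.eye(3)-np.outer(d,d);A+=M;b+=M@o;L.append((o,M))
    p=np.linalg.solve(A,b); return p,[np.linalg.norm(M@(p-o)) for o,M in L]
E
python3 - <<'E'
from h import *
t=cv2.imread("pics/top0.png");s=cv2.imread("pics/scene0.png")
a=cv2.resize(t[150:285,190:450],(780,405),interpolation=cv2.INTER_CUBIC)
cv2.imwrite("pics/topc.png",a)
b=cv2.resize(s[80:330,200:400],(480,600),interpolation=cv2.INTER_CUBIC)
cv2.imwrite("pics/scenec.png",b)
E
```

```text
(no output)
```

View pics/topc.png

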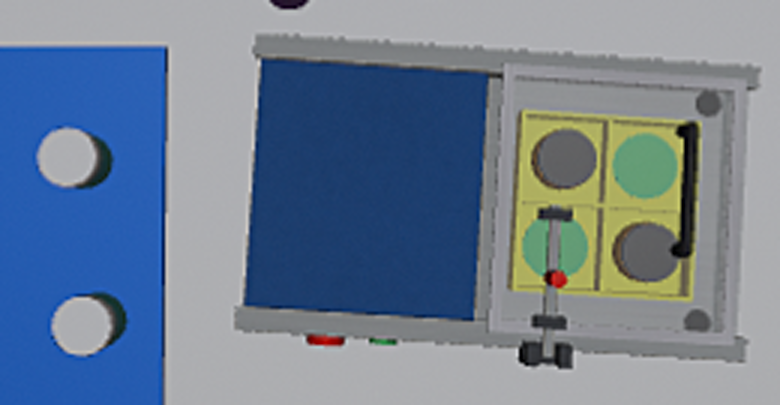

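View pics/scenec.png

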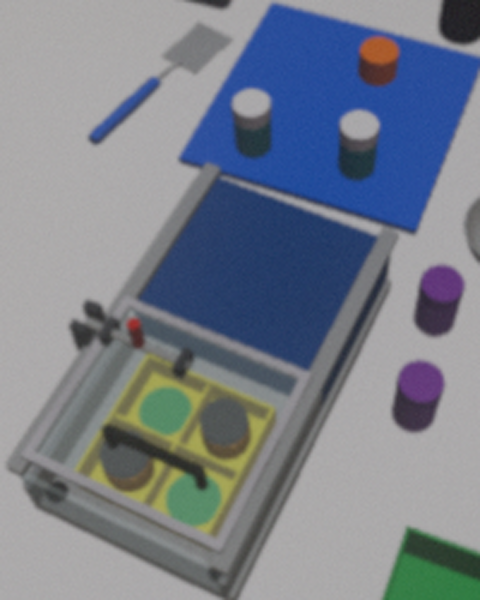

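```bash
python3 - <<'E'
from h import *
from scipy.optimize import least_squares
c=lambda u,v:(190+u/3,150+v/3); s=lambda u,v:(200+u/2.4,80+v/2.4)
top=[((-39,34,32),c(555,248)),((39,-44,32),c(645,165)),((80,75,70),c(522,110)),((80,-85,70),c(700,122)),((-80,-85,70),c(692,299)),((-80,75,70),c(511,291)),((65,-55,165),c(688,130)),((-35,-55,165),c(682,250))]
sc=[((-39,34,32),s(165,411)),((39,-44,32),s(194,498)),((-35,-55,165),s(108,433)),((65,-55,165),s(203,483))]
def W(p,m):
    co,si=np.cos(p[2]),np.sin(p[2]); m=np.array(m,float)
    return np.c_[p[0]+co*m[:,0]-si*m[:,1],p[1]+si*m[:,0]+co*m[:,1],m[:,2]+p[3]]
def f(p):
    r=[]
    for n,l in (("top",top),("scene",sc)):
        r.append(proj(n,W(p,[a for a,_ in l]))-np.array([b for _,b in l]))
    return np.vstack(r).ravel()
q=least_squares(f,[580,-100,-.05,0],x_scale=[100,100,.1,10],loss='soft_l1')
print(q.x,np.degrees(q.x[2]));print(f(q.x).reshape(-1,2))
print("knob tri top",tri([("top",c(558,279),None),("scene",s(135,325),None)]))
print("handle mid", tri([("top",c(685,190),None),("scene",s(155.5,458),None)]))
print("knob home pred",W(q.x,[(-70,50,185)]), "handle", W(q.x,[(15,-55,165)]))
# jars: cap tops
ims={n:cv2.imread(f"pics/{n}0.png") for n in("top","scene")}
Ds={n:np.load(f"pics/{n}0.npy") for n in("top","scene")}
o=bot.camera_info
for n,pts in (("top",[(213,203),(217,258)]),("scene",[(349,133),(305,124)])):
    im=ims[n].astype(int)
    m=((im.min(2)>150)&(im.max(2)-im.min(2)<25)).astype(np.uint8)
    k,l,st,ce=cv2.connectedComponentsWithStats(m)
    for p in pts:
        i=l[p[1],p[0]];print(n,st[i],ce[i],dep(n,[ce[i]],Ds[n]))
E
```

```text
[ 551.82 -154.35   -0.06   -4.44] -3.243109764424531
[[-0.33 -0.6 ]
 [-0.67  0.19]
 [-0.52 -0.  ]
 [-0.33 -0.49]
 [-0.27  0.56]
 [ 0.04 -0.04]
 [ 0.47 -0.66]
 [ 0.7  -0.08]
 [ 0.03  0.95]
 [-0.11  1.33]
 [-0.11 -0.06]
 [-1.61 -3.66]]
knob tri top (array([491.95, -99.9 , 182.18]), [np.float64(1.1024470201057919), np.float64(1.1024470201057313)])
handle mid (array([ 563.89, -210.51,  149.57]), [np.float64(1.150396750308569), np.float64(1.150396750308689)])
knob home pred [[ 484.76 -100.47  180.56]] handle [[ 563.68 -210.11  160.56]]
top [203 193  19  19 282] [211.93 201.94] [[593.04 310.15  99.17]]
top [208 249  19  19 284] [216.78 258.1 ] [[449.51 295.92  98.34]]
scene [343 126  14  11 121] [349.5  131.45] [[590.96 313.88  95.31]]
scene [298 118  14  10 119] [304.36 122.46] [[447.32 297.15  96.89]]
```

```bash
cat > g.py <<'E'
import sys
from h import *
# python3 g.py x y z yaw_deg(of tool y axis, world) n
def go(x,y,z,yaw,n=None):
    s=bot.observe(); M=R.from_rotvec(s["orientation"]).as_matrix(); p=s["tcp_pos"]
    yv=np.array([np.cos(np.radians(yaw)),np.sin(np.radians(yaw)),0]); 
    if yv@M[:,1]<0: yv=-yv
    zt=np.array([0,0,-1.]); T=np.c_[np.cross(yv,zt),yv,zt]
    rv=R.from_matrix(M.T@T).as_rotvec(degrees=True); d=np.array([x,y,z])-p
    N=n or max(int(np.ceil(np.linalg.norm(d)/41)),int(np.ceil(np.linalg.norm(rv)/7.1)))
    print("t",s["time_s"],"tcp",p,"yaw_y",np.degrees(np.arctan2(M[1,1],M[0,1])),"tilt",np.degrees(np.arccos(-M[2,2])),"grip",s["grip_width"],"F",s["contact_force"],"q7",s["joint_pos"][[0,6]])
    print("d world",d,"d tool",M.T@d,"rot",rv,"N",N)
    for k in range(N):
        Rk=M@R.from_rotvec(rv*k/N,degrees=True).as_matrix()
        if n!=0 and (k in(0,N//2,N-1) or N<=12 or np.linalg.norm(rv)>3): print(k,(Rk.T@d/N/1000).round(4),(rv/N).round(2))
if __name__=="__main__":
    a=[float(v) for v in sys.argv[1:]]; go(*a[:4],int(a[4]) if len(a)>4 else None)
E
python3 g.py 491 -100 235 86.8
```

```text
t 0.15 tcp [280.72 668.05 230.56] yaw_y 67.2109144206687 tilt 0.07312007571181024 grip 85.36507355674618 F [-0.37  0.19  0.01] q7 [-1.25 -0.08]
d world [ 210.28 -768.05    4.44] d tool [-491.36 -626.65   -3.58] rot [ -0.07  -0.01 -19.59] N 20
0 [-0.02 -0.03 -0.  ] [-0.   -0.   -0.98]
1 [-0.02 -0.03 -0.  ] [-0.   -0.   -0.98]
2 [-0.02 -0.03 -0.  ] [-0.   -0.   -0.98]
3 [-0.02 -0.03 -0.  ] [-0.   -0.   -0.98]
4 [-0.02 -0.03 -0.  ] [-0.   -0.   -0.98]
5 [-0.02 -0.03 -0.  ] [-0.   -0.   -0.98]
6 [-0.02 -0.03 -0.  ] [-0.   -0.   -0.98]
7 [-0.02 -0.03 -0.  ] [-0.   -0.   -0.98]
8 [-0.02 -0.03 -0.  ] [-0.   -0.   -0.98]
9 [-0.02 -0.03 -0.  ] [-0.   -0.   -0.98]
10 [-0.02 -0.04 -0.  ] [-0.   -0.   -0.98]
11 [-0.02 -0.04 -0.  ] [-0.   -0.   -0.98]
12 [-0.02 -0.04 -0.  ] [-0.   -0.   -0.98]
13 [-0.02 -0.04 -0.  ] [-0.   -0.   -0.98]
14 [-0.02 -0.04 -0.  ] [-0.   -0.   -0.98]
15 [-0.02 -0.04 -0.  ] [-0.   -0.   -0.98]
16 [-0.02 -0.04 -0.  ] [-0.   -0.   -0.98]
17 [-0.01 -0.04 -0.  ] [-0.   -0.   -0.98]
18 [-0.01 -0.04 -0.  ] [-0.   -0.   -0.98]
19 [-0.01 -0.04 -0.  ] [-0.   -0.   -0.98]
```

apply_moves:
  steps:
    - {"slide":[-0.024,-0.031,0],"angular":[0,0,-2]}
    - {"slide":[-0.024,-0.031,0],"angular":[0,0,-2]}
    - {"slide":[-0.023,-0.032,0],"angular":[0,0,-2]}
    - {"slide":[-0.022,-0.033,0],"angular":[0,0,-2]}
    - {"slide":[-0.021,-0.034,0],"angular":[0,0,-2]}
    - {"slide":[-0.02,-0.034,0],"angular":[0,0,-2]}
    - {"slide":[-0.019,-0.035,0],"angular":[0,0,-2]}
    - {"slide":[-0.018,-0.035,0],"angular":[0,0,-2]}
    - {"slide":[-0.016,-0.035,0],"angular":[0,0,-2]}
    - {"slide":[-0.015,-0.035,0],"angular":[0,0,-1.6]}
    - {"slide":[0,0,0]}

```text
validation failed for argument at $.st...
```

```bash
cat > w.py <<'E'
import sys,pickle
from h import *
n=sys.argv[1]; s=bot.observe(); p,d=bot.camera("wrist")
cv2.imwrite(f"pics/{n}.png",p[:,:,::-1]); pickle.dump((s,p,d),open(f"pics/{n}.pkl","wb"))
print(s["time_s"],s["tcp_pos"],abs(s["joint_vel"]).max())
E
python3 w.py w1; python3 g.py 491 -100 235 86.8
```

```text
0.15 [280.72 668.05 230.56] 0.0021746074246865215
t 0.2 tcp [280.75 668.14 230.73] yaw_y 67.20975649743517 tilt 0.05484256657217143 grip 85.42979471516094 F [-0.28 -0.59  0.62] q7 [-1.25 -0.08]
d world [ 210.25 -768.14    4.27] d tool [-491.38 -626.74   -3.62] rot [ -0.05  -0.   -19.59] N 20
0 [-0.02 -0.03 -0.  ] [-0.   -0.   -0.98]
1 [-0.02 -0.03 -0.  ] [-0.   -0.   -0.98]
2 [-0.02 -0.03 -0.  ] [-0.   -0.   -0.98]
3 [-0.02 -0.03 -0.  ] [-0.   -0.   -0.98]
4 [-0.02 -0.03 -0.  ] [-0.   -0.   -0.98]
5 [-0.02 -0.03 -0.  ] [-0.   -0.   -0.98]
6 [-0.02 -0.03 -0.  ] [-0.   -0.   -0.98]
7 [-0.02 -0.03 -0.  ] [-0.   -0.   -0.98]
8 [-0.02 -0.03 -0.  ] [-0.   -0.   -0.98]
9 [-0.02 -0.03 -0.  ] [-0.   -0.   -0.98]
10 [-0.02 -0.04 -0.  ] [-0.   -0.   -0.98]
11 [-0.02 -0.04 -0.  ] [-0.   -0.   -0.98]
12 [-0.02 -0.04 -0.  ] [-0.   -0.   -0.98]
13 [-0.02 -0.04 -0.  ] [-0.   -0.   -0.98]
14 [-0.02 -0.04 -0.  ] [-0.   -0.   -0.98]
15 [-0.02 -0.04 -0.  ] [-0.   -0.   -0.98]
16 [-0.02 -0.04 -0.  ] [-0.   -0.   -0.98]
17 [-0.01 -0.04 -0.  ] [-0.   -0.   -0.98]
18 [-0.01 -0.04 -0.  ] [-0.   -0.   -0.98]
19 [-0.01 -0.04 -0.  ] [-0.   -0.   -0.98]
```

View pics/w1.png

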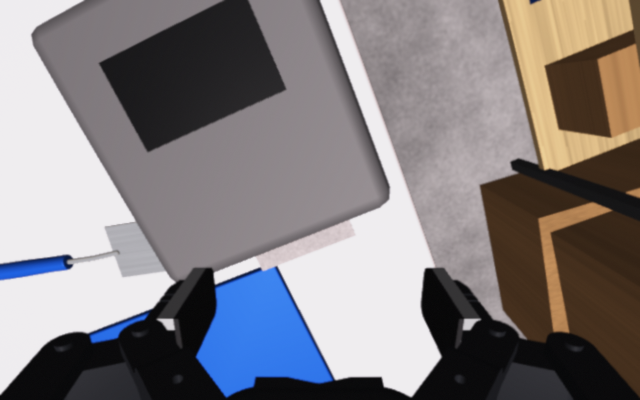

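The call was refused, so the picture hasn't changed. The rows probably need every field, and I'll fill them all in from now on.

apply_moves:
  steps:
    - {"slide":[-0.024,-0.031,0],"angular":[0,0,-2],"grip":0}
    - {"slide":[-0.024,-0.031,0],"angular":[0,0,-2],"grip":0}
    - {"slide":[-0.023,-0.032,0],"angular":[0,0,-2],"grip":0}
    - {"slide":[-0.022,-0.033,0],"angular":[0,0,-2],"grip":0}
    - {"slide":[-0.021,-0.034,0],"angular":[0,0,-2],"grip":0}
    - {"slide":[-0.02,-0.034,0],"angular":[0,0,-2],"grip":0}
    - {"slide":[-0.019,-0.035,0],"angular":[0,0,-2],"grip":0}
    - {"slide":[-0.018,-0.035,0],"angular":[0,0,-2],"grip":0}
    - {"slide":[-0.016,-0.035,0],"angular":[0,0,-2],"grip":0}
    - {"slide":[-0.015,-0.035,0],"angular":[0,0,-1.6],"grip":0}
    - {"slide":[0,0,0],"angular":[0,0,0],"grip":0}

```text
time_s: 1.12
tcp_pos: [399.4, 285.6, 231.2]
orientation: [0.099, 3.14, -0.006]
contact_force: [0.4, -0.4, -0.9]
grip_width: 85.5
```

```bash
sed -i 's/ and (k in(0,N\/\/2,N-1) or N<=12 or np.linalg.norm(rv)>3)/ and k in(0,N-1)/; s/\.round(4)/.round(4).tolist()/' g.py; python3 w.py w2; python3 g.py 491 -100 235 86.8
```

```text
1.1167 [399.38 285.56 231.23] 0.1455290071568149
t 1.1667 tcp [398.69 289.29 231.46] yaw_y 86.43626708724997 tilt 0.0881882609380831 grip 85.71900776115476 F [-0.9   1.5   0.01] q7 [-0.68  0.71]
d world [  92.31 -389.29    3.54] d tool [-116.33 -382.81   -2.92] rot [-0.09  0.02 -0.36] N 10
0 [-0.0116, -0.0383, -0.0003] [-0.01  0.   -0.04]
9 [-0.0114, -0.0383, -0.0003] [-0.01  0.   -0.04]
```

View pics/w2.png

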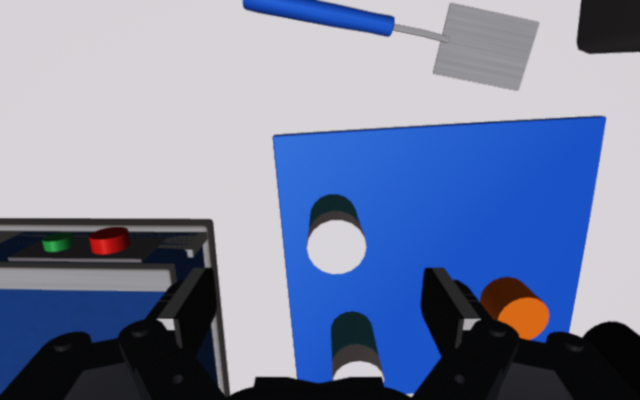

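apply_moves:
  steps:
    - {"slide":[-0.0116,-0.0383,0],"angular":[0,0,0],"grip":0}
    - {"slide":[-0.0116,-0.0383,0],"angular":[0,0,0],"grip":0}
    - {"slide":[-0.0116,-0.0383,0],"angular":[0,0,0],"grip":0}
    - {"slide":[-0.0116,-0.0383,0],"angular":[0,0,0],"grip":80}
    - {"slide":[-0.0116,-0.0383,0],"angular":[0,0,0],"grip":80}
    - {"slide":[-0.0116,-0.0383,0],"angular":[0,0,0],"grip":80}
    - {"slide":[-0.0116,-0.0383,0],"angular":[0,0,0],"grip":80}
    - {"slide":[-0.0116,-0.0383,0],"angular":[0,0,0],"grip":80}
    - {"slide":[-0.0116,-0.0383,0],"angular":[0,0,0],"grip":80}
    - {"slide":[-0.0116,-0.0383,0],"angular":[0,0,0],"grip":80}
    - {"slide":[0,0,0],"angular":[0,0,0],"grip":80}
    - {"slide":[0,0,0],"angular":[0,0,0],"grip":80}

```text
time_s: 2.17
tcp_pos: [492.5, -96.9, 231.1]
orientation: [0.094, 3.14, -0.0]
contact_force: [-0.1, 0.3, -0.5]
grip_width: 58.6
```

```bash
python3 w.py w3; python3 g.py 491 -100 152 86.8; python3 - <<'E'
from h import *
import pickle
s,p,d=pickle.load(open("pics/w2.pkl","rb")); print(atz("wrist",[(336,246)],97,s))
E
```

```text
2.1667 [492.48 -96.92 231.12] 0.048176016529319396
t 2.2167 tcp [492.13 -95.13 231.08] yaw_y 86.73437396356314 tilt 0.024628352430518842 grip 58.867090827328255 F [-0.    0.03  0.33] q7 [0.07 1.6 ]
d world [ -1.13  -4.87 -79.08] d tool [ 0.84 -4.95 79.08] rot [ 0.02 -0.01 -0.07] N 2
0 [0.0004, -0.0025, 0.0395] [ 0.01 -0.01 -0.03]
1 [0.0004, -0.0025, 0.0395] [ 0.01 -0.01 -0.03]
[[447.38 297.61  97.  ]]
```

View pics/w3.png

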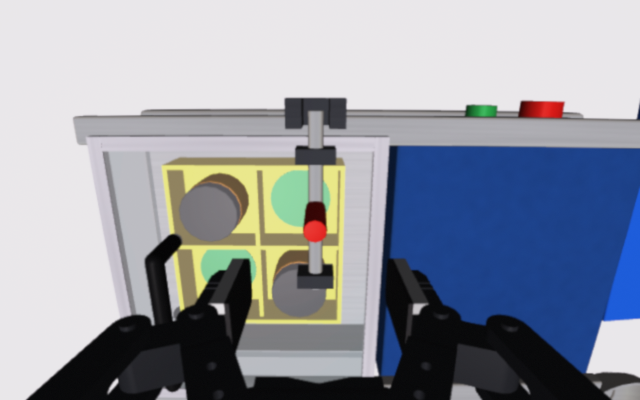

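```bash
python3 - <<'E'
from h import *
from scipy.optimize import least_squares
import pickle
s,im,d=pickle.load(open("pics/w3.pkl","rb"))
c=lambda u,v:(190+u/3,150+v/3)
k=(315,231)
print("knob top tri",tri([("wrist",k,s),("top",c(558,279),None),("scene",(256.2,215.4),None)]))
print("wrist at z 182,185",atz("wrist",[k],182,s),atz("wrist",[k],185,s))
pts=[((-80,-85,70),(165,159)),((-80,75,70),(344,160)),((80,75,70),(342,323)),((-39,34,32),(301,198)),((-108,85,125),None)]
pts=[p for p in pts if p[1]]
top=[((-39,34,32),c(555,248)),((39,-44,32),c(645,165)),((80,75,70),c(522,110)),((80,-85,70),c(700,122)),((-80,-85,70),c(692,299)),((-80,75,70),c(511,291))]
def W(p,m):
    co,si=np.cos(p[2]),np.sin(p[2]); m=np.array(m,float)
    return np.c_[p[0]+co*m[:,0]-si*m[:,1],p[1]+si*m[:,0]+co*m[:,1],m[:,2]+p[3]]
def mk(sets):
    def f(p): return np.vstack([(proj(n,W(p,[a for a,_ in l]),st)-np.array([b for _,b in l]))*w for n,l,st,w in sets]).ravel()
    return f
for sets in ([("wrist",pts,s,1)],[("wrist",pts,s,.5),("top",top,None,1)]):
    f=mk(sets);q=least_squares(f,[551,-154,-.056,0],x_scale=[100,100,.1,10])
    print(q.x,np.degrees(q.x[2]));print(f(q.x).reshape(-1,2)[:5].tolist())
    print("knob home",W(q.x,[(-70,50,185)]),"handle",W(q.x,[(15,-55,165)]),"cells",W(q.x,[(-39,34,32),(39,-44,32)]))
E
```

```text
knob top tri (array([491.99, -99.34, 182.2 ]), [np.float64(1.0888635895893457), np.float64(1.4936747738559653), np.float64(0.7619315924512384)])
wrist at z 182,185 [[492.36 -98.29 182.  ]] [[491.18 -98.19 185.  ]]
[ 549.36 -151.17   -0.07   -0.78] -4.107481588742406
[[-2.270786761530644, 1.6343574106256824], [2.749345976869506, 2.5358606381196296], [-1.0598848171410964, -2.418181272407651], [0.45914339889515077, -2.426652294561478]]
knob home [[483.12 -96.29 184.22]] handle [[ 560.38 -207.11  164.22]] cells [[ 512.9  -114.47   31.22]
 [ 585.11 -197.85   31.22]]
[ 550.7  -152.78   -0.07   -2.32] -3.846783993000868
[[-1.7076566039012846, 1.686924350534028], [0.208395316251881, 1.719114965666762], [-1.1626767039038555, -1.2109319071682592], [-0.5735301488303719, -0.8146652502277334], [-0.9352722564985356, -0.3159050297176691]]
knob home [[484.21 -98.2  182.68]] handle [[ 561.97 -208.67  162.68]] cells [[ 514.06 -116.25   29.68]
 [ 586.66 -199.3    29.68]]
```

apply_moves:
  steps:
    - {"slide":[0.001,-0.0036,0.03],"angular":[0,0,0],"grip":80}
    - {"slide":[0,0,0.03],"angular":[0,0,0],"grip":80}
    - {"slide":[0,0,0.02],"angular":[0,0,0],"grip":80}
    - {"slide":[0,0,0],"angular":[0,0,0],"grip":255}
    - {"slide":[0,0,0],"angular":[0,0,0],"grip":255}
    - {"slide":[0,0,0],"angular":[0,0,0],"grip":255}
    - {"slide":[0,0,0],"angular":[0,0,0],"grip":255}
    - {"slide":[0,0,0],"angular":[0,0,0],"grip":255}
    - {"slide":[0,0,0],"angular":[0,0,0],"grip":255}
  grip_force: 40

```text
time_s: 2.97
tcp_pos: [491.5, -98.3, 152.6]
orientation: [0.086, 3.138, 0.001]
contact_force: [-0.4, 3.1, 7.0]
grip_width: 13.3
```

```bash
python3 g.py 491 -100 152 86.8
```

```text
t 2.9667 tcp [491.46 -98.34 152.59] yaw_y 86.84577981615774 tilt 0.143930064204193 grip 13.297789536819169 F [-0.42  3.08  7.  ] q7 [0.08 1.6 ]
d world [-0.46 -1.66 -0.59] d tool [ 0.37 -1.69  0.59] rot [0.02 0.14 0.05] N 1
0 [0.0004, -0.0017, 0.0006] [0.02 0.14 0.05]
```

apply_moves:
  steps:
    - {"slide":[-0.006,0,0],"angular":[0,0,0],"grip":255}
    - {"slide":[-0.008,0,0],"angular":[0,0,0],"grip":255}
    - {"slide":[-0.008,0,0],"angular":[0,0,0],"grip":255}
    - {"slide":[-0.004,0,0],"angular":[0,0,0],"grip":255}
    - {"slide":[0,0,0],"angular":[0,0,0],"grip":255}

```text
time_s: 3.38
tcp_pos: [518.1, -100.2, 152.6]
orientation: [0.087, 3.138, 0.0]
contact_force: [0.8, 2.0, 6.4]
grip_width: 12.6
```

apply_moves:
  steps:
    - {"slide":[-0.002,0,0],"angular":[0,0,0],"grip":255}
    - {"slide":[-0.001,0,0],"angular":[0,0,0],"grip":255}
    - {"slide":[0,0,0],"angular":[0,0,0],"grip":255}

```text
time_s: 3.63
tcp_pos: [520.1, -100.3, 152.6]
orientation: [0.087, 3.139, 0.0]
contact_force: [-1.7, 1.7, 9.1]
grip_width: 13.1
```

apply_moves:
  steps:
    - {"slide":[-0.002,0,0],"angular":[0,0,0],"grip":255}
    - {"slide":[-0.001,0,0],"angular":[0,0,0],"grip":255}
    - {"slide":[0,0,0],"angular":[0,0,0],"grip":255}

```text
time_s: 3.88
tcp_pos: [520.7, -100.3, 152.5]
orientation: [-0.087, -3.138, -0.001]
contact_force: [-9.0, 3.9, 15.7]
grip_width: 12.9
```

```bash
python3 g.py 520 -100 152 86.8 0
```

```text
t 3.8833 tcp [ 520.68 -100.27  152.53] yaw_y 86.80678447107837 tilt 0.15875415664317635 grip 12.887619159176714 F [-8.98  3.93 15.68] q7 [0.08 1.6 ]
d world [-0.68  0.27 -0.53] d tool [0.69 0.24 0.53] rot [ 0.02 -0.16  0.01] N 1
```

apply_moves:
  steps:
    - {"slide":[0,0,0],"angular":[0,0,0],"grip":80}
    - {"slide":[0,0,0],"angular":[0,0,0],"grip":80}
    - {"slide":[0,0,0],"angular":[0,0,0],"grip":80}
    - {"slide":[0,0,0],"angular":[0,0,0],"grip":80}
    - {"slide":[0,0,-0.03],"angular":[0,0,0],"grip":80}
    - {"slide":[0,0,-0.035],"angular":[0,0,0],"grip":80}
    - {"slide":[-0.012,-0.036,0],"angular":[0,0,0],"grip":80}
    - {"slide":[-0.012,-0.036,0],"angular":[0,0,0],"grip":80}
    - {"slide":[-0.012,-0.037,0],"angular":[0,0,0],"grip":80}
    - {"slide":[0,0,0],"angular":[0,0,0],"grip":80}
    - {"slide":[0,0,0],"angular":[0,0,0],"grip":80}

```text
time_s: 4.8
tcp_pos: [552.3, -214.2, 216.0]
orientation: [-0.094, -3.14, 0.001]
contact_force: [0.0, 1.3, -0.4]
grip_width: 58.9
```

```bash
python3 w.py w4; python3 g.py 564 -208 148 86.6
```

```text
4.8 [ 552.31 -214.17  216.01] 0.04229528658713614
t 4.85 tcp [ 552.13 -212.1   215.89] yaw_y 86.70686995530315 tilt 0.03887655754368912 grip 58.62828986974287 F [-0.01 -0.08  0.44] q7 [0.26 1.8 ]
d world [ 11.87   4.1  -67.89] d tool [-11.65   4.76  67.89] rot [ 0.01 -0.04  0.11] N 2
0 [-0.0058, 0.0024, 0.0339] [ 0.01 -0.02  0.05]
1 [-0.0058, 0.0024, 0.0339] [ 0.01 -0.02  0.05]
```

View pics/w4.png

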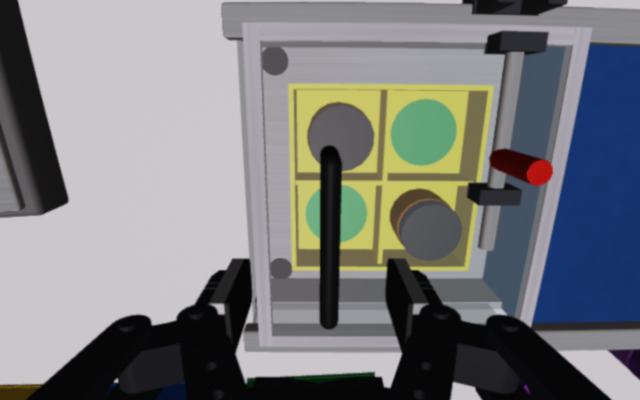

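```bash
python3 - <<'E'
from h import *
import pickle
s,im,d=pickle.load(open("pics/w4.pkl","rb"))
print(atz("wrist",[(330,155),(329,322),(330,239)],168,s))
print("pads",atz("wrist",[(424,132),(336,213)],32,s))
print("crate corners",atz("wrist",[(289,86),(493,86),(471,270),(292,270)],70,s))
print("tri",tri([("wrist",(330,239),s),("top",(418.3,213.3),None)]))
E
```

```text
[[ 508.44 -204.73  168.  ]
 [ 613.53 -210.6   168.  ]
 [ 557.22 -207.17  168.  ]]
pads [[ 514.96 -115.25   32.  ]
 [ 587.72 -198.64   32.  ]]
crate corners [[ 469.16 -231.42   70.  ]
 [ 477.91  -72.87   70.  ]
 [ 636.85  -79.66   70.  ]
 [ 626.73 -241.96   70.  ]]
tri (array([ 562.17, -208.07,  157.92]), [np.float64(1.19420210060413), np.float64(1.1942021006041812)])
```

apply_moves:
  steps:
    - {"slide":[-0.006,0.0024,0.02],"angular":[0,0,0],"grip":80}
    - {"slide":[-0.005,0.002,0.027],"angular":[0,0,0],"grip":80}
    - {"slide":[0,0,0.02],"angular":[0,0,0],"grip":80}
    - {"slide":[0,0,0],"angular":[0,0,0],"grip":255}
    - {"slide":[0,0,0],"angular":[0,0,0],"grip":255}
    - {"slide":[0,0,0],"angular":[0,0,0],"grip":255}
    - {"slide":[0,0,0],"angular":[0,0,0],"grip":255}
    - {"slide":[0,0,0],"angular":[0,0,0],"grip":255}
    - {"slide":[0,0,0],"angular":[0,0,0],"grip":255}

```text
time_s: 5.6
tcp_pos: [564.3, -207.7, 150.7]
orientation: [0.088, 3.138, -0.0]
contact_force: [-1.3, 0.7, 6.9]
grip_width: 10.7
```

```bash
python3 g.py 577 1.6 149 86.6
```

```text
t 5.6 tcp [ 564.27 -207.72  150.75] yaw_y 86.80109502005064 tilt 0.12148932997803606 grip 10.677225495390674 F [-1.33  0.7   6.93] q7 [0.25 1.79]
d world [ 12.73 209.32  -1.75] d tool [ -1.02 209.7    1.71] rot [-0.01  0.12  0.2 ] N 6
0 [-0.0002, 0.0349, 0.0003] [-0.    0.02  0.03]
5 [-0.0001, 0.035, 0.0003] [-0.    0.02  0.03]
```

apply_moves:
  steps:
    - {"slide":[0,0.006,0],"angular":[0,0,0],"grip":255}
    - {"slide":[0,0.014,0],"angular":[0,0,0],"grip":255}
    - {"slide":[0,0.02,0],"angular":[0,0,0],"grip":255}
    - {"slide":[0,0.02,0],"angular":[0,0,0],"grip":255}
    - {"slide":[0,0.02,0],"angular":[0,0,0],"grip":255}

```text
time_s: 6.02
tcp_pos: [569.3, -129.2, 150.8]
orientation: [0.091, 3.136, -0.003]
contact_force: [1.8, -4.6, 3.3]
grip_width: 10.7
```

apply_moves:
  steps:
    - {"slide":[0,0.02,0],"angular":[0,0,0],"grip":255}
    - {"slide":[0,0.02,0],"angular":[0,0,0],"grip":255}
    - {"slide":[0,0.02,0],"angular":[0,0,0],"grip":255}
    - {"slide":[0,0.02,0],"angular":[0,0,0],"grip":255}
    - {"slide":[0,0.02,0],"angular":[0,0,0],"grip":255}
    - {"slide":[0,0.014,0],"angular":[0,0,0],"grip":255}
    - {"slide":[0,0.008,0],"angular":[0,0,0],"grip":255}
    - {"slide":[0,0.004,0],"angular":[0,0,0],"grip":255}
    - {"slide":[0,0,0],"angular":[0,0,0],"grip":255}

```text
time_s: 6.77
tcp_pos: [577.5, -1.0, 150.7]
orientation: [0.086, 3.135, 0.001]
contact_force: [5.2, 2.7, 5.4]
grip_width: 10.8
```

```bash
python3 g.py 576.5 1.6 149 86.6
```

```text
t 6.7667 tcp [577.52  -1.02 150.74] yaw_y 86.860835655038 tilt 0.30091460819972077 grip 10.819694975459788 F [5.23 2.75 5.36] q7 [-0.12  1.45]
d world [-1.02  2.62 -1.74] d tool [1.17 2.56 1.74] rot [0.06 0.3  0.26] N 1
0 [0.0012, 0.0026, 0.0017] [0.06 0.3  0.26]
```

apply_moves:
  steps:
    - {"slide":[0,0.003,0],"angular":[0,0,0],"grip":255}
    - {"slide":[0,0,0],"angular":[0,0,0],"grip":255}
    - {"slide":[0,0,0],"angular":[0,0,0],"grip":80}
    - {"slide":[0,0,0],"angular":[0,0,0],"grip":80}
    - {"slide":[0,0,0],"angular":[0,0,0],"grip":80}
    - {"slide":[0,0,0],"angular":[0,0,0],"grip":80}
    - {"slide":[0,0,-0.03],"angular":[0,0,0],"grip":80}
    - {"slide":[0,0,-0.035],"angular":[0,0,0],"grip":80}
    - {"slide":[0,0,0],"angular":[0,0,0],"grip":80}

```text
time_s: 7.52
tcp_pos: [577.6, 0.8, 219.3]
orientation: [0.088, 3.134, 0.001]
contact_force: [1.2, 0.4, 0.4]
grip_width: 58.4
```

```bash
python3 w.py w5; python3 g.py 448 297 215 86.6
```

```text
7.5167 [577.56   0.76 219.32] 0.11019989175464937
t 7.5667 tcp [576.76   0.84 217.14] yaw_y 86.79306100452446 tilt 0.2908265122684336 grip 58.68219793681202 F [-0.51 -0.83  0.16] q7 [-0.13  1.45]
d world [-128.76  296.16   -2.14] d tool [145.13 288.49   1.62] rot [0.04 0.29 0.19] N 8
0 [0.0181, 0.0361, 0.0002] [0.01 0.04 0.02]
7 [0.0182, 0.036, 0.0003] [0.01 0.04 0.02]
```

View pics/w5.png

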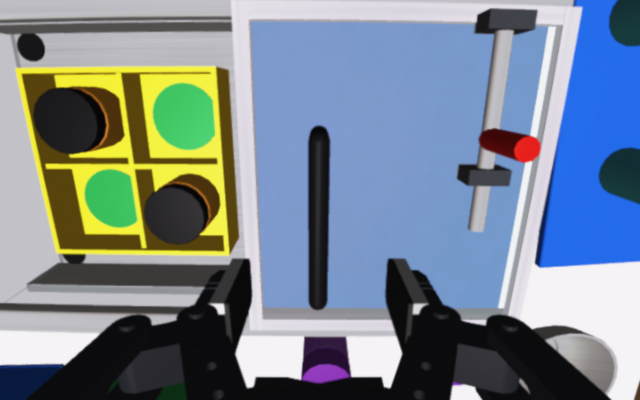

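apply_moves:
  steps:
    - {"slide":[0.018,0.036,0],"angular":[0,0.3,0],"grip":0}
    - {"slide":[0.018,0.036,0],"angular":[0,0,0],"grip":0}
    - {"slide":[0.018,0.036,0],"angular":[0,0,0],"grip":0}
    - {"slide":[0.018,0.036,0],"angular":[0,0,0],"grip":0}
    - {"slide":[0.018,0.036,0],"angular":[0,0,0],"grip":0}
    - {"slide":[0.018,0.036,0],"angular":[0,0,0],"grip":0}
    - {"slide":[0.018,0.036,0.02],"angular":[0,0,0],"grip":0}
    - {"slide":[0.018,0.036,0.03],"angular":[0,0,0],"grip":0}
    - {"slide":[0,0,0],"angular":[0,0,0],"grip":0}
    - {"slide":[0,0,0],"angular":[0,0,0],"grip":0}
    - {"slide":[0,0,0],"angular":[0,0,0],"grip":0}

```text
time_s: 8.48
tcp_pos: [451.0, 286.7, 170.8]
orientation: [-0.087, -3.134, 0.002]
contact_force: [0.4, -1.1, 0.2]
grip_width: 85.2
```

```bash
python3 w.py w6; python3 g.py 448 297 67.5 86.6
```

```text
8.4833 [450.96 286.71 170.79] 0.023905273148502295
t 8.5333 tcp [451.6  286.23 171.3 ] yaw_y 86.73353611468897 tilt 0.3193723718808558 grip 85.47789870979341 F [ 0.9  -0.16  0.1 ] q7 [-0.69  0.87]
d world [  -3.6    10.77 -103.8 ] d tool [  3.64  10.66 103.81] rot [-0.06 -0.31  0.13] N 3
0 [0.0012, 0.0036, 0.0346] [-0.02 -0.1   0.04]
2 [0.0013, 0.0035, 0.0346] [-0.02 -0.1   0.04]
```

View pics/w6.png

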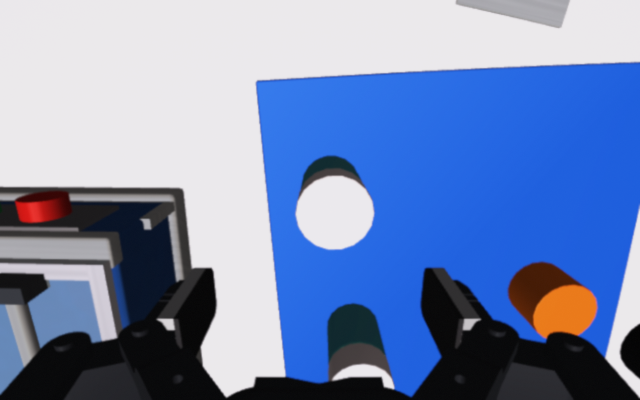

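```bash
python3 - <<'E'
from h import *
import pickle
for n,pt in (("w2",(337,246)),("w6",(335,212))):
    s,im,d=pickle.load(open(f"pics/{n}.pkl","rb"))
    b=im.astype(int); m=((b.min(2)>150)&(b.max(2)-b.min(2)<30)).astype(np.uint8)
    k,l,st,ce=cv2.connectedComponentsWithStats(m); i=l[pt[1],pt[0]]
    print(st[i],ce[i],atz("wrist",[ce[i]],97,s),dep("wrist",[ce[i]],d,s))
    if n=="w2": A=("wrist",ce[i],s)
    else: print(tri([A,("wrist",ce[i],s)]),tri([("top",(216.8,258.1),None),("wrist",ce[i],s)]))
s,im,d=pickle.load(open("pics/w6.pkl","rb"))
print(dep("wrist",[(400,300),(300,320)],d,s))
E
```

```text
[ 307  220   59   54 2445] [336.11 246.24] [[447.61 297.69  97.  ]] [[447.44 297.69  97.38]]
[ 296  176   78   73 4447] [334.49 211.83] [[447.58 297.73  97.  ]] [[447.69 297.74  96.67]]
(array([447.51, 297.71,  97.22]), [np.float64(0.018938599211525367), np.float64(0.01893859921159754)]) (array([449.17, 297.55,  91.67]), [np.float64(0.3658226691788775), np.float64(0.36582266917902867)])
[[569.57 360.16  11.08]
 [585.6  261.5   12.71]]
```

apply_moves:
  steps:
    - {"slide":[0.002,0.006,0.02],"angular":[0,-0.3,0],"grip":0}
    - {"slide":[0.002,0.0055,0.035],"angular":[0,0,0],"grip":0}
    - {"slide":[0,0,0.03],"angular":[0,0,0],"grip":0}
    - {"slide":[0,0,0.018],"angular":[0,0,0],"grip":0}
    - {"slide":[0,0,0],"angular":[0,0,0],"grip":0}

```text
time_s: 8.95
tcp_pos: [447.4, 296.9, 65.9]
orientation: [-0.091, -3.137, 0.005]
contact_force: [-0.3, -0.1, -0.5]
grip_width: 85.0
```

```bash
python3 g.py 447.6 297.7 68 86.6
```

```text
t 8.95 tcp [447.42 296.85  65.89] yaw_y 86.67739217115249 tilt 0.2549507527961382 grip 85.02078600418248 F [-0.34 -0.1  -0.45] q7 [-0.7   0.84]
d world [0.18 0.85 2.11] d tool [-0.13  0.85 -2.11] rot [-0.19 -0.17  0.08] N 1
0 [-0.0001, 0.0008, -0.0021] [-0.19 -0.17  0.08]
```

apply_moves:
  steps:
    - {"slide":[0,0.0007,0],"angular":[-0.2,-0.2,0],"grip":255}
    - {"slide":[0,0,0],"angular":[0,0,0],"grip":255}
    - {"slide":[0,0,0],"angular":[0,0,0],"grip":255}
    - {"slide":[0,0,0],"angular":[0,0,0],"grip":255}
    - {"slide":[0,0,0],"angular":[0,0,0],"grip":255}
    - {"slide":[0,0,0],"angular":[0,0,0],"grip":255}
  grip_force: 40

```text
time_s: 9.45
tcp_pos: [448.8, 299.6, 70.3]
orientation: [0.089, 3.135, 0.007]
contact_force: [0.7, -2.6, 5.3]
grip_width: 49.9
```

```bash
python3 g.py 447.6 297.7 265 86.6
```

```text
t 9.45 tcp [448.76 299.65  70.32] yaw_y 86.75963797596548 tilt 0.41896185037318945 grip 49.882759740678594 F [ 0.66 -2.57  5.25] q7 [-0.7   0.84]
d world [ -1.16  -1.95 194.68] d tool [  -0.05   -1.11 -194.69] rot [0.27 0.32 0.16] N 5
0 [-0.0, -0.0002, -0.0389] [0.05 0.06 0.03]
4 [0.0002, -0.0004, -0.0389] [0.05 0.06 0.03]
```

apply_moves:
  steps:
    - {"slide":[0,0,0],"angular":[0,0,0],"grip":255}
    - {"slide":[0,0,0],"angular":[0,0,0],"grip":255}

```text
time_s: 9.62
tcp_pos: [448.7, 299.7, 70.3]
orientation: [0.089, 3.135, 0.007]
contact_force: [0.7, -1.8, 5.4]
grip_width: 50.2
```

```bash
python3 g.py 447.6 297.7 265 86.6; python3 w.py w7
```

```text
t 9.6167 tcp [448.73 299.65  70.33] yaw_y 86.76131767682669 tilt 0.418013544758736 grip 50.21632009724182 F [ 0.69 -1.76  5.42] q7 [-0.7   0.84]
d world [ -1.13  -1.95 194.67] d tool [  -0.08   -1.11 -194.68] rot [0.27 0.32 0.16] N 5
0 [-0.0, -0.0002, -0.0389] [0.05 0.06 0.03]
4 [0.0002, -0.0004, -0.0389] [0.05 0.06 0.03]
9.6167 [448.73 299.65  70.33] 0.0016663916713404079
```

View pics/w7.png

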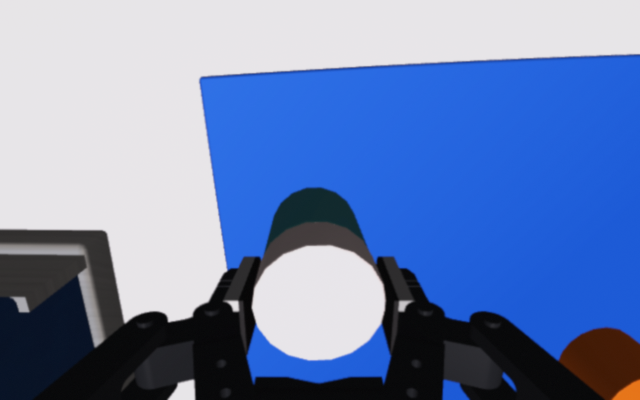

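apply_moves:
  steps:
    - {"slide":[0,0,-0.015],"angular":[0,0,0],"grip":255}
    - {"slide":[0,0,-0.03],"angular":[0.1,0.1,0],"grip":255}
    - {"slide":[0,0,-0.035],"angular":[0.1,0.1,0],"grip":255}
    - {"slide":[0,0,-0.035],"angular":[0.1,0.1,0],"grip":255}
    - {"slide":[-0.005,-0.015,-0.035],"angular":[0,0,0],"grip":255}
    - {"slide":[-0.008,-0.024,-0.03],"angular":[0,0,0],"grip":255}
    - {"slide":[-0.012,-0.035,-0.012],"angular":[0,0,0],"grip":255}
    - {"slide":[-0.013,-0.037,0],"angular":[0,0,0],"grip":255}
    - {"slide":[-0.013,-0.037,0],"angular":[0,0,0],"grip":255}
    - {"slide":[-0.013,-0.037,0],"angular":[0,0,0],"grip":255}
    - {"slide":[-0.013,-0.037,0],"angular":[0,0,0],"grip":255}
    - {"slide":[-0.013,-0.037,0],"angular":[0,0,0],"grip":255}

```text
time_s: 10.67
tcp_pos: [523.0, 34.1, 262.2]
orientation: [0.088, 3.14, -0.002]
contact_force: [-0.1, -0.1, -2.7]
grip_width: 50.0
```

```bash
python3 g.py 588 -198.6 258 86.6
```

```text
t 10.6667 tcp [523.05  34.15 262.23] yaw_y 86.80066123645405 tilt 0.06359335986354046 grip 49.955526081459084 F [-0.14 -0.08 -2.71] q7 [-0.25  1.39]
d world [  64.95 -232.75   -4.23] d tool [ -77.84 -228.75    4.49] rot [-0.06  0.01  0.2 ] N 6
0 [-0.013, -0.0381, 0.0007] [-0.01  0.    0.03]
5 [-0.0131, -0.0381, 0.0007] [-0.01  0.    0.03]
```

apply_moves:
  steps:
    - {"slide":[-0.0122,-0.036,0],"angular":[0,0,0],"grip":255}
    - {"slide":[-0.0122,-0.036,0],"angular":[0,0,0],"grip":255}
    - {"slide":[-0.0122,-0.036,0],"angular":[0,0,0],"grip":255}
    - {"slide":[-0.0122,-0.036,0],"angular":[0,0,0],"grip":255}
    - {"slide":[-0.0122,-0.036,0.02],"angular":[0,0,0],"grip":255}
    - {"slide":[-0.01,-0.03,0.03],"angular":[0,0,0],"grip":255}
    - {"slide":[-0.007,-0.02,0.02],"angular":[0,0,0],"grip":255}
    - {"slide":[0,0,0],"angular":[0,0,0],"grip":255}
    - {"slide":[0,0,0],"angular":[0,0,0],"grip":255}
    - {"slide":[0,0,0],"angular":[0,0,0],"grip":255}

```text
time_s: 11.5
tcp_pos: [587.4, -194.7, 194.0]
orientation: [-0.087, -3.139, 0.002]
contact_force: [0.4, 1.0, -2.4]
grip_width: 50.1
```

```bash
python3 w.py w8; python3 g.py 588 -198.6 91.5 86.6; python3 - <<'E'
from h import *
p,d=bot.camera("top"); cv2.imwrite("pics/top2.png",cv2.resize(p[140:300,260:460,::-1],(800,640))[:600])
E
```

```text
11.5 [ 587.43 -194.73  193.97] 0.018923721033487648
t 11.55 tcp [ 587.77 -194.27  194.33] yaw_y 86.87598377258988 tilt 0.07110766705284403 grip 49.927721271887094 F [ 0.06 -0.41 -2.77] q7 [0.14 1.83]
d world [   0.23   -4.33 -102.83] d tool [ -0.48  -4.19 102.84] rot [-0.07 -0.01  0.28] N 3
0 [-0.0002, -0.0014, 0.0343] [-0.02 -0.    0.09]
2 [-0.0002, -0.0014, 0.0343] [-0.02 -0.    0.09]
```

View pics/w8.png

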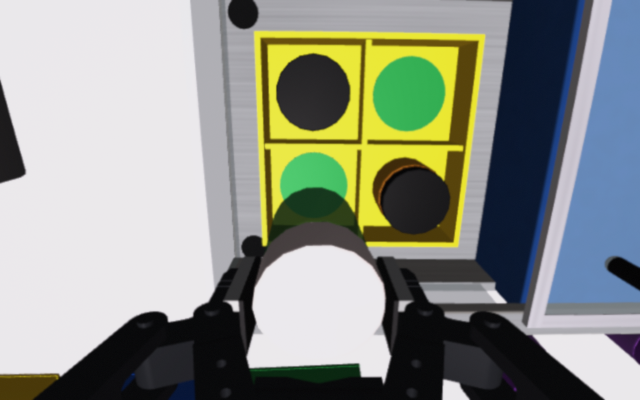

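```bash
python3 - <<'E'
from h import *
import pickle
s,im,d=pickle.load(open("pics/w8.pkl","rb"))
print(atz("wrist",[(409,93),(313.5,187)],32,s)[:,:2].tolist(), dep("wrist",[(409,93),(313,165)],d,s)[:,2])
c=atz("wrist",[(256,33),(484,35),(458,246),(265,243)],70,s);print(c, c[:,:2].mean(0))
print("short tops",atz("wrist",[(313,92),(415,201)],82,s))
E
```

```text
[[514.518434063351, -115.61896670141917], [589.7992133834327, -198.70419190644952]] [32.53 32.52]
[[ 468.61 -230.7    70.  ]
 [ 477.89  -73.1    70.  ]
 [ 636.32  -82.33   70.  ]
 [ 624.81 -239.81   70.  ]] [ 551.91 -156.48]
short tops [[ 509.98 -193.64   82.  ]
 [ 592.   -121.96   82.  ]]
```

apply_moves:
  steps:
    - {"slide":[-0.0015,-0.0042,0.012],"angular":[0,0,0],"grip":255}
    - {"slide":[0,0,0.025],"angular":[0,0,0],"grip":255}
    - {"slide":[0,0,0.025],"angular":[0,0,0],"grip":255}
    - {"slide":[0,0,0.02],"angular":[0,0,0],"grip":255}
    - {"slide":[0,0,0.01],"angular":[0,0,0],"grip":255}
    - {"slide":[0,0,0.004],"angular":[0,0,0],"grip":255}
    - {"slide":[0,0,0],"angular":[0,0,0],"grip":255}
    - {"slide":[0,0,0],"angular":[0,0,0],"grip":255}

```text
time_s: 12.27
tcp_pos: [589.1, -199.9, 97.7]
orientation: [-0.087, -3.14, 0.003]
contact_force: [-0.0, 0.4, -3.2]
grip_width: 49.9
```

```bash
python3 g.py 589 -198.6 91.5 86.6
```

```text
t 12.2667 tcp [ 589.14 -199.87   97.75] yaw_y 86.82505331805953 tilt 0.11895730387278823 grip 49.87571106469818 F [-0.01  0.45 -3.21] q7 [0.17 1.85]
d world [-0.14  1.27 -6.25] d tool [0.21 1.27 6.24] rot [-0.11 -0.03  0.23] N 1
0 [0.0002, 0.0013, 0.0062] [-0.11 -0.03  0.23]
```

apply_moves:
  steps:
    - {"slide":[0,0.001,0.003],"angular":[0,0,0],"grip":255}
    - {"slide":[0,0,0.002],"angular":[0,0,0],"grip":255}
    - {"slide":[0,0,0.001],"angular":[0,0,0],"grip":255}
    - {"slide":[0,0,0],"angular":[0,0,0],"grip":255}
    - {"slide":[0,0,0],"angular":[0,0,0],"grip":255}

```text
time_s: 12.68
tcp_pos: [588.7, -198.9, 91.2]
orientation: [-0.087, -3.139, 0.003]
contact_force: [-0.2, 0.5, -3.2]
grip_width: 49.7
```

apply_moves:
  steps:
    - {"slide":[0,0,0.001],"angular":[0,0,0],"grip":255}
    - {"slide":[0,0,0],"angular":[0,0,0],"grip":255}
    - {"slide":[0,0,0],"angular":[0,0,0],"grip":255}

```text
time_s: 12.93
tcp_pos: [589.0, -199.0, 90.6]
orientation: [-0.088, -3.14, 0.003]
contact_force: [-0.4, 0.1, 4.5]
grip_width: 49.9
```

apply_moves:
  steps:
    - {"slide":[0,0,0],"angular":[0,0,0],"grip":65}
    - {"slide":[0,0,0],"angular":[0,0,0],"grip":65}
    - {"slide":[0,0,0],"angular":[0,0,0],"grip":65}
    - {"slide":[0,0,0],"angular":[0,0,0],"grip":65}
    - {"slide":[0,0,-0.01],"angular":[0,0,0],"grip":65}
    - {"slide":[0,0,-0.02],"angular":[0,0,0],"grip":65}
    - {"slide":[0,0,-0.03],"angular":[0,0,0],"grip":65}
    - {"slide":[0,0,-0.03],"angular":[0,0,0],"grip":65}
    - {"slide":[0,0,-0.03],"angular":[0,0,0],"grip":65}

```text
time_s: 13.68
tcp_pos: [588.5, -198.6, 211.9]
orientation: [-0.088, -3.138, 0.003]
contact_force: [-0.1, -0.3, -0.3]
grip_width: 63.8
```

```bash
python3 w.py w9; python3 g.py 591.5 312 215 86.6
```

```text
13.6833 [ 588.51 -198.64  211.86] 0.7432910960008517
t 13.7333 tcp [ 591.08 -199.65  217.92] yaw_y 86.77460612103152 tilt 0.393625291332865 grip 63.76431992801519 F [ 1.64 -1.09  4.4 ] q7 [0.15 1.83]
d world [  0.42 511.65  -2.92] d tool [ 28.38 510.87   1.12] rot [-0.18  0.35  0.18] N 13
0 [0.0022, 0.0393, 0.0001] [-0.01  0.03  0.01]
12 [0.0023, 0.0393, 0.0002] [-0.01  0.03  0.01]
```

View pics/w9.png

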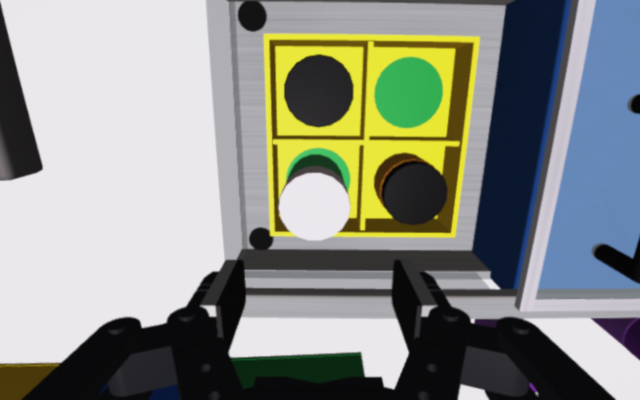

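apply_moves:
  steps:
    - {"slide":[0.0024,0.03,0],"angular":[0,0,0],"grip":65}
    - {"slide":[0.0024,0.04,0],"angular":[0,0,0],"grip":65}
    - {"slide":[0.0024,0.04,0],"angular":[0,0,0],"grip":65}
    - {"slide":[0.0024,0.04,0],"angular":[0,0,0],"grip":65}
    - {"slide":[0.0024,0.04,0],"angular":[0,0,0],"grip":65}
    - {"slide":[0.0024,0.04,0],"angular":[0,0,0],"grip":65}
    - {"slide":[0.0024,0.04,0],"angular":[0,0,0],"grip":65}
    - {"slide":[0.0024,0.04,0],"angular":[0,0,0],"grip":65}
    - {"slide":[0.0024,0.04,0],"angular":[0,0,0],"grip":0}
    - {"slide":[0.0024,0.04,0],"angular":[0,0,0],"grip":0}
    - {"slide":[0.0024,0.04,0],"angular":[0,0,0],"grip":0}
    - {"slide":[0.0024,0.035,0.015],"angular":[0,0,0],"grip":0}

```text
time_s: 14.73
tcp_pos: [586.8, 270.9, 197.1]
orientation: [0.086, 3.138, 0.002]
contact_force: [1.4, 0.2, 0.4]
grip_width: 85.5
```

apply_moves:
  steps:
    - {"slide":[0,0.03,0.02],"angular":[0,0,0],"grip":0}
    - {"slide":[0,0.01,0.01],"angular":[0,0,0],"grip":0}
    - {"slide":[0,0,0],"angular":[0,0,0],"grip":0}
    - {"slide":[0,0,0],"angular":[0,0,0],"grip":0}
    - {"slide":[0,0,0],"angular":[0,0,0],"grip":0}

```text
time_s: 15.15
tcp_pos: [588.8, 305.0, 165.0]
orientation: [-0.091, -3.139, 0.004]
contact_force: [-0.1, 0.0, -0.4]
grip_width: 85.4
```

```bash
python3 w.py w10; python3 - <<'E'
from h import *
import pickle
s,im,d=pickle.load(open("pics/w10.pkl","rb"))
b=im.astype(int); m=((b.min(2)>150)&(b.max(2)-b.min(2)<30)).astype(np.uint8)
k,l,st,ce=cv2.connectedComponentsWithStats(m)
for i in range(1,k):
    if 1500<st[i][4]<9000: print(st[i],ce[i],atz("wrist",[ce[i]],97,s),dep("wrist",[ce[i]],d,s))
E
python3 g.py 591.5 312 68 86.6
```

```text
15.15 [588.77 305.02 164.98] 0.013349153368611866
[ 109   35   44  266 1533] [129.23 163.45] [[545.99 193.1   97.  ]] [[556.54 155.16  28.74]]
[   0   51   66  288 4263] [ 27.29 207.83] [[570.14 120.11  97.  ]] [[560.91 151.07 131.31]]
[ 291  188   78   74 4537] [329.43 224.03] [[591.78 312.25  97.  ]] [[592.01 312.26  96.38]]
t 15.2 tcp [588.98 304.92 165.28] yaw_y 86.66176975406916 tilt 0.12451924301592145 grip 84.93836066726281 F [-0.66  0.19  0.15] q7 [-0.64  1.04]
d world [  2.52   7.08 -97.28] d tool [-2.15  7.42 97.26] rot [-0.12 -0.03  0.06] N 3
0 [-0.0007, 0.0025, 0.0324] [-0.04 -0.01  0.02]
2 [-0.0007, 0.0024, 0.0324] [-0.04 -0.01  0.02]
```

View pics/w10.png

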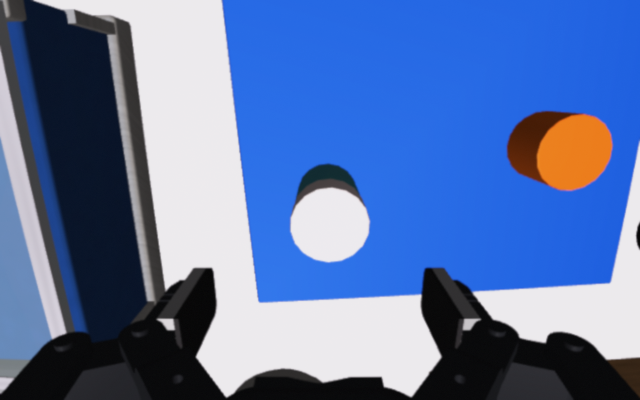

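apply_moves:
  steps:
    - {"slide":[-0.001,0.004,0.02],"angular":[0,0,0],"grip":0}
    - {"slide":[-0.001,0.0036,0.03],"angular":[0,0,0],"grip":0}
    - {"slide":[0,0,0.03],"angular":[0,0,0],"grip":0}
    - {"slide":[0,0,0.015],"angular":[0,0,0],"grip":0}
    - {"slide":[0,0,0],"angular":[0,0,0],"grip":0}
    - {"slide":[0,0,0],"angular":[0,0,0],"grip":0}

```text
time_s: 15.7
tcp_pos: [591.0, 312.8, 69.7]
orientation: [-0.091, -3.139, 0.004]
contact_force: [-0.1, 0.5, 0.9]
grip_width: 85.1
```

apply_moves:
  steps:
    - {"slide":[0,0,0],"angular":[0,0,0],"grip":255}
    - {"slide":[0,0,0],"angular":[0,0,0],"grip":255}
    - {"slide":[0,0,0],"angular":[0,0,0],"grip":255}
    - {"slide":[0,0,0],"angular":[0,0,0],"grip":255}
    - {"slide":[0,0,0],"angular":[0,0,0],"grip":255}
    - {"slide":[0,0,0],"angular":[0,0,0],"grip":255}
    - {"slide":[0,0,0],"angular":[0,0,0],"grip":255}
  grip_force: 40

```text
time_s: 16.28
tcp_pos: [591.3, 314.3, 71.1]
orientation: [0.088, 3.14, -0.001]
contact_force: [-0.8, -1.3, 7.8]
grip_width: 49.8
```

```bash
python3 g.py 515.2 -115.7 262 86.6
```

```text
t 16.2833 tcp [591.34 314.31  71.07] yaw_y 86.78281839583715 tilt 0.053592474258624415 grip 49.75447168752787 F [-0.81 -1.32  7.82] q7 [-0.64  1.05]
d world [ -76.14 -430.01  190.93] d tool [  51.77 -433.74 -190.65] rot [-0.04  0.04  0.18] N 12
0 [0.0043, -0.0361, -0.0159] [-0.    0.    0.02]
11 [0.0042, -0.0361, -0.0159] [-0.    0.    0.02]
```

apply_moves:
  steps:
    - {"slide":[0,0,-0.015],"angular":[0,0,0],"grip":255}
    - {"slide":[0,0,-0.03],"angular":[0,0,0],"grip":255}
    - {"slide":[0,0,-0.035],"angular":[0,0,0],"grip":255}
    - {"slide":[0,0,-0.035],"angular":[0,0,0],"grip":255}
    - {"slide":[0.002,-0.015,-0.035],"angular":[0,0,0],"grip":255}
    - {"slide":[0.003,-0.024,-0.03],"angular":[0,0,0],"grip":255}
    - {"slide":[0.004,-0.035,-0.012],"angular":[0,0,0],"grip":255}
    - {"slide":[0.0045,-0.037,0],"angular":[0,0,0],"grip":255}
    - {"slide":[0.0045,-0.037,0],"angular":[0,0,0],"grip":255}
    - {"slide":[0.0045,-0.037,0],"angular":[0,0,0],"grip":255}
    - {"slide":[0.0045,-0.037,0],"angular":[0,0,0],"grip":255}
    - {"slide":[0.0045,-0.037,0],"angular":[0,0,0],"grip":255}

```text
time_s: 17.28
tcp_pos: [543.9, 56.3, 262.3]
orientation: [-0.087, -3.139, 0.002]
contact_force: [0.7, -0.4, -2.3]
grip_width: 49.9
```

```bash
python3 g.py 515.2 -115.7 262 86.6
```

```text
t 17.2833 tcp [543.86  56.26 262.33] yaw_y 86.82426488049107 tilt 0.09838134558928543 grip 49.937997522617145 F [ 0.71 -0.39 -2.29] q7 [-0.33  1.39]
d world [ -28.66 -171.96   -0.33] d tool [  19.09 -173.28    0.59] rot [-0.08 -0.06  0.22] N 5
0 [0.0038, -0.0347, 0.0001] [-0.02 -0.01  0.04]
4 [0.0037, -0.0347, 0.0001] [-0.02 -0.01  0.04]
```

apply_moves:
  steps:
    - {"slide":[0.0045,-0.037,0],"angular":[0,0,0],"grip":255}
    - {"slide":[0.0045,-0.037,0],"angular":[0,0,0],"grip":255}
    - {"slide":[0.0045,-0.037,0],"angular":[0,0,0],"grip":255}
    - {"slide":[0.004,-0.035,0],"angular":[0,0,0],"grip":255}
    - {"slide":[0.002,-0.0285,0.015],"angular":[0,0,0],"grip":255}
    - {"slide":[0,0,0.03],"angular":[0,0,0],"grip":255}
    - {"slide":[0,0,0.02],"angular":[0,0,0],"grip":255}
    - {"slide":[0,0,0],"angular":[0,0,0],"grip":255}
    - {"slide":[0,0,0],"angular":[0,0,0],"grip":255}
    - {"slide":[0,0,0],"angular":[0,0,0],"grip":255}

```text
time_s: 18.12
tcp_pos: [516.1, -115.2, 198.2]
orientation: [-0.087, -3.14, 0.003]
contact_force: [0.7, 0.8, -2.8]
grip_width: 49.8
```

```bash
python3 w.py w11; python3 g.py 515.3 -115.7 92 86.6
```

```text
18.1167 [ 516.07 -115.17  198.16] 0.010385099253057847
t 18.1667 tcp [ 516.32 -115.11  198.39] yaw_y 86.8489415192633 tilt 0.10263801816760688 grip 49.87965000349875 F [-0.44  0.7  -2.27] q7 [-0.02  1.75]
d world [  -1.02   -0.59 -106.39] d tool [  1.02  -0.45 106.39] rot [-0.1   0.02  0.25] N 3
0 [0.0003, -0.0002, 0.0355] [-0.03  0.01  0.08]
2 [0.0003, -0.0002, 0.0355] [-0.03  0.01  0.08]
```

View pics/w11.png

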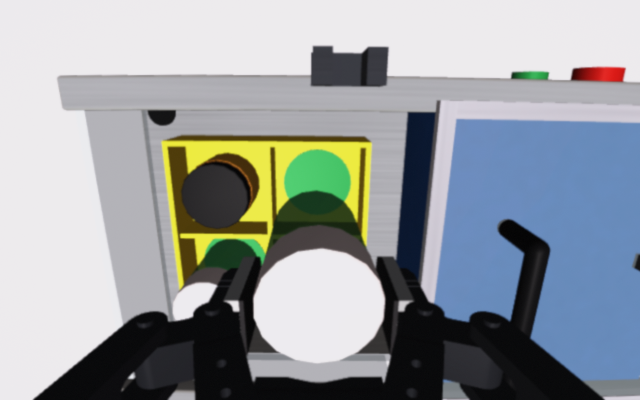

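apply_moves:
  steps:
    - {"slide":[0.001,-0.0005,0.012],"angular":[0,0,0],"grip":255}
    - {"slide":[0,0,0.025],"angular":[0,0,0],"grip":255}
    - {"slide":[0,0,0.025],"angular":[0,0,0],"grip":255}
    - {"slide":[0,0,0.02],"angular":[0,0,0],"grip":255}
    - {"slide":[0,0,0.01],"angular":[0,0,0],"grip":255}
    - {"slide":[0,0,0.007],"angular":[0,0,0],"grip":255}
    - {"slide":[0,0,0],"angular":[0,0,0],"grip":255}
    - {"slide":[0,0,0],"angular":[0,0,0],"grip":255}

```text
time_s: 18.83
tcp_pos: [514.9, -116.0, 98.8]
orientation: [-0.087, -3.14, 0.003]
contact_force: [-0.2, -0.7, -2.8]
grip_width: 49.7
```

apply_moves:
  steps:
    - {"slide":[0,0,0.004],"angular":[0,0,0],"grip":255}
    - {"slide":[0,0,0.002],"angular":[0,0,0],"grip":255}
    - {"slide":[0,0,0],"angular":[0,0,0],"grip":255}
    - {"slide":[0,0,0],"angular":[0,0,0],"grip":255}

```text
time_s: 19.17
tcp_pos: [514.4, -115.9, 92.3]
orientation: [-0.087, -3.139, 0.003]
contact_force: [-0.2, 0.7, -3.5]
grip_width: 49.6
```

apply_moves:
  steps:
    - {"slide":[0,0,0.001],"angular":[0,0,0],"grip":255}
    - {"slide":[0,0,0],"angular":[0,0,0],"grip":255}
    - {"slide":[0,0,0],"angular":[0,0,0],"grip":255}

```text
time_s: 19.42
tcp_pos: [514.5, -116.0, 91.2]
orientation: [-0.088, -3.139, 0.003]
contact_force: [0.8, -0.8, -0.8]
grip_width: 49.8
```

Contact is starting: the z force went from −3.5 to −0.8 N. I'll go down 0.5 mm more, then release.

apply_moves:
  steps:
    - {"slide":[0,0,0.0005],"angular":[0,0,0],"grip":255}
    - {"slide":[0,0,0],"angular":[0,0,0],"grip":255}
    - {"slide":[0,0,0],"angular":[0,0,0],"grip":65}
    - {"slide":[0,0,0],"angular":[0,0,0],"grip":65}
    - {"slide":[0,0,0],"angular":[0,0,0],"grip":65}
    - {"slide":[0,0,0],"angular":[0,0,0],"grip":65}
    - {"slide":[0,0,-0.01],"angular":[0,0,0],"grip":65}
    - {"slide":[0,0,-0.02],"angular":[0,0,0],"grip":65}
    - {"slide":[0,0,-0.03],"angular":[0,0,0],"grip":65}
    - {"slide":[0,0,-0.03],"angular":[0,0,0],"grip":65}
    - {"slide":[0,0,-0.03],"angular":[0,0,0],"grip":65}
    - {"slide":[0,0,-0.02],"angular":[0,0,0],"grip":65}

```text
time_s: 20.42
tcp_pos: [514.9, -116.0, 233.8]
orientation: [0.088, 3.14, -0.003]
contact_force: [0.4, 0.1, -0.2]
grip_width: 63.5
```

apply_moves:
  steps:
    - {"slide":[0.02,-0.02,-0.02],"angular":[0,0,0],"grip":65}
    - {"slide":[0.02,-0.02,-0.02],"angular":[0,0,0],"grip":65}
    - {"slide":[0,0,0],"angular":[0,0,0],"grip":65}
    - {"slide":[0,0,0],"angular":[0,0,0],"grip":65}
    - {"slide":[0,0,0],"angular":[0,0,0],"grip":65}

```text
time_s: 20.83
tcp_pos: [472.6, -153.1, 271.1]
orientation: [-0.088, -3.14, 0.002]
contact_force: [0.6, -0.0, -0.6]
grip_width: 63.5
```

```bash
python3 w.py w12; python3 - <<'E'
from h import *
p,d=bot.camera("scene"); cv2.imwrite("pics/scene2.png",cv2.resize(p[100:340,160:440,::-1],(700,600)))
import pickle
s,im,d=pickle.load(open("pics/w12.pkl","rb"))
b=im.astype(int); m=((b.min(2)>150)&(b.max(2)-b.min(2)<30)).astype(np.uint8)
k,l,st,ce=cv2.connectedComponentsWithStats(m)
for i in range(1,k):
    if 1000<st[i][4]<9000: print(st[i],ce[i],atz("wrist",[ce[i]],117,s),dep("wrist",[ce[i]],d,s))
E
```

```text
20.8333 [ 472.56 -153.15  271.11] 0.025217115588436506
[ 466  140  157   13 1272] [543.49 145.94] [[447.83  38.83 117.  ]] [[446.36  33.4  125.62]]
[ 440  154  200  145 3515] [506.68 187.63] [[482.68  10.73 117.  ]] [[477.92   1.86 133.54]]
[ 332  205   56   52 2242] [359.44 230.71] [[ 515.51 -118.3   117.  ]] [[ 516.06 -118.15  115.61]]
[ 250  283   51   45 1814] [274.89 304.93] [[ 587.61 -201.02  117.  ]] [[ 587.79 -201.07  116.72]]
[ 231  345  176   14 2153] [318.42 351.53] [[ 644.15 -162.23  117.  ]] [[ 663.39 -163.32   93.89]]
```

View pics/w12.png

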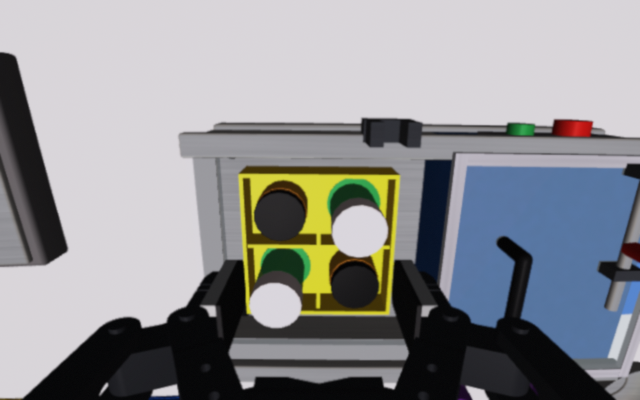

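View pics/scene2.png

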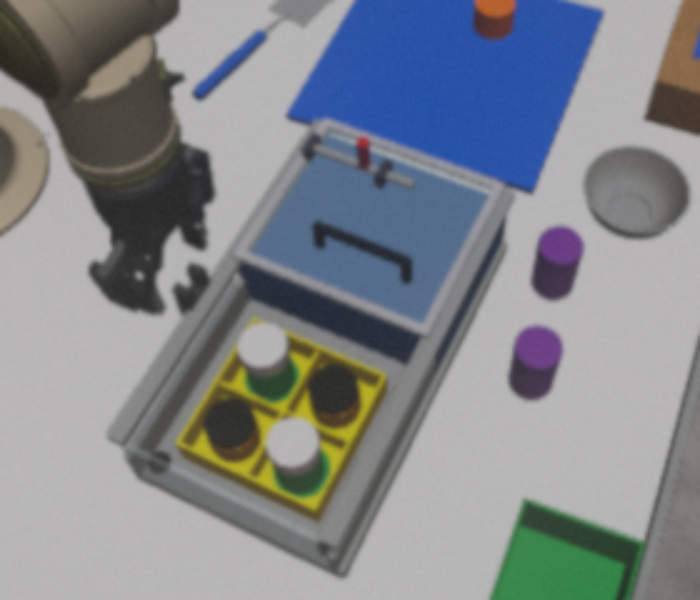

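```bash
python3 -c "
from plant import bot
s=bot.observe();print(s['time_s'],abs(s['joint_vel']).max(),s['contact_force']);print(bot.finish_job())"
```

```text
20.9333 0.008618031515613245 [-1.14934337 -0.14535585  0.08688791]
the job is handed in; nothing more can be done
None
```

The job is handed in at about 21 s of the 67 s allowed; no verdict was reported. I drew the bolt back about 29 mm to its stop and slid the guard about 209 mm open. Then I stood the two white-capped jars in the two free cells, lowering each until the wrist force showed it touching the floor before letting go.

**Last checks:**
- **Jars:** in the last wrist view both caps stand upright, with cap tops at about z 117 mm, as expected. Their centres are about 3 mm from my estimate of the green discs' centres (allowed: 20 mm).
- **Short jars, guard and bolt:** the short jars are upright in their cells, the guard lies open over the housing and the bolt is still drawn.
- **Arm:** it is clear of everything and at rest.

**What failed or disagreed:**
- The first move call was refused because one row left out fields; nothing moved.
- The top camera disagreed with the wrist camera. Paired with one wrist view, it put a cap top about 5 mm too low. The handle's height also came out 7–15 mm below the stated 165 mm whenever the top camera was used. I relied on the wrist camera and contact forces for the grasps.

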